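Finish the reel service: work in the oil and put the bottles away

ROBOT

A 6-joint arm with a two-finger parallel gripper is mounted at the origin on the work surface. World frame = base frame: x ahead of the robot, y to its left, z up, the work surface at z = 0. Lengths are in m, angles in rad, forces in N, time in s.
With the tool pointing down it reaches from about 0.35 to 0.85 m from the base axis. Payload 8.1 kg.
Tool frame: the origin (TCP) lies midway between the tips of the shut fingers; the grasp point (between the pads) lies 19 mm behind it (robot.grip_point_offset is the distance from the TCP to the grasp point, in m); z points along the fingers, y is the line along which they close (so a half turn about z gives the same grasp; the last joint's range is limited). The gripper opens to 93 mm and grips with 3 to 60 N. Pads are 15 mm wide; open, the fingers measure 128 mm over their backs; the gripper's body (75 mm by 188 mm) begins 65 mm behind the grasp point.
Start: joints at [-1.23, 0.13, 1.488, -0, 1.523, -0.085], TCP at [0.248, -0.546, 0.219] pointing down, gripper open.
Joint ranges: [-2.96, 2.96], [-0.89, 2.26], [0.02, 2.5], [-1.34, 4.48], [0, 2.73], [-2.66, 2.66]. Speed limits (rad/s): [2.39, 2.39, 2.79, 3.14, 3.14, 3.14].

INTERFACE

Orientations are given as a rotation vector (axis times angle).
In Python, from plant import robot, read_camera, job gives the robot as it stands.
- The arm moves only by the shell command python3 -m inch 'ROWS' [FORCE]. ROWS is JSON, one flat list of numbers, 5 for each row, row after row: the shift along the world's x, y, z in mm, then the turn about the world's z in degrees, then the opening in per cent of the stroke, from 0 (shut) to 100 (fully open). In form: [dx, dy, dz, yaw, hand, dx, dy, dz, yaw, hand, ...]. A call has 1 to 10 rows; each row is the pose to reach, as a shift and turn from the pose commanded when the call began; what a row does not reach only later rows make up. A row lasts 1/12 s, in which the tool goes at most 41.7 mm and 7.16 degrees, less where a joint would pass 70% of its speed; a pose out of reach is approached as far as the arm can. A call with a gripper value outside its range is refused whole. The fingers move at their own pace and stop on an object; FORCE is the grip in N (left out, the last holds). Time passes only in rows, so rows that repeat a pose let the fingers close. It gives the time, the measured TCP pose, the force, the opening and the grip force at its end, in the units of the state.
- robot.read_state(): the state, without advancing time (a new reading comes with each control period).
- read_camera(name): name is "scene" or "top" or "wrist"; returns a dict with "image" (384x512x3 uint8, blue, green, red), "K" (3x3 intrinsics, pixels), "extrinsics" (4x4, takes a point from world to camera coordinates); the wrist camera has in their place "mount" (4x4, takes a point from camera to tool coordinates, whose origin is the TCP and whose axes are the flange's). Camera axes: x right, y down, z forward; pixel columns grow to the right and rows downward; lengths in m; the calibration is good to about 2 mm. A picture is of the moment at which its call begins: read the wrist's pose just before it. There is no depth.
- job.close_job(): hands the job in; it is judged then, once.
The state is a dict: "t": time; "q": joint angles; "dq": joint speeds; "joint_torque": joint torques, N m; "tool_pos": TCP position; "orientation": TCP orientation; "force": force on the tool from outside, world axes, zero at the start; "wrist_torque": the same for the moment, N m; "opening": finger opening in m; "gripper_force": force on a finger pad.
Only numpy, scipy, OpenCV 4.12 (cv2) and the standard library are available. Lean on these libraries where they do the work, as an engineer would, in place of code of your own. Each camera call takes 0.05 s, during which the arm holds its last target. There are 200 camera calls.

TASK

The big gold reel has just been oiled and greased. Wind its handle exactly two full turns clockwise (seen from above, never backwards), so that it ends about where it began, to work the oil in, and stand the amber oil bottle and the blue grease jar upright on the lower deck of the bench riser, in the free room between the green cleaner bottle and the white tub. Set them down gently without dropping or tipping them, and leave everything else as it is.

Things in the scene. Friction and masses are not known exactly. Their poses are not given: they have to be found in the camera images.
- oil: Oil bottle to put away: amber, closed, round, 120 mm tall; straight body 36 mm across from the foot to 78 mm up, then a white nozzle with an 11 mm red tip. About 70 g. Stands upright on the bench. Origin: centre of its underside, z up its axis.
- jar: Grease jar to put away: blue, closed, round, 55 mm tall; body 56 mm across to 40 mm up, then a black lid 57 mm across. About 110 g. Stands upright on the bench. Origin: centre of its underside, z up its axis. Oil bottle and jar may start in each other's place.
- reel: Big gold fishing reel, fixed, lying on its side in a padded wooden cradle 148 mm across, handle on top. Origin: on the bench below the vertical crank axis, z up. The drum, 120 mm across, is centred 28 mm from that axis towards the reel's own +y; its top plate is 124 mm above the bench, the gear housing at the crank axis 138 mm. Handle and knob turn clear above all this.
- crank_axis (a point): Point on the vertical crank axis at the underside of the handle arm, 140 mm above the bench; its axes are those of the reel.
- handle (a joint): Angle of the reel handle, rad: grows clockwise seen from above (the winding direction), 6.283 a turn, and counts on over many turns. At 0 the arm points along the reel's own -x; it starts within 0.25 of 0. Light friction (0.04 N m, about 1 N at the knob); it stays where it is left.
- knob_grip (a point): Middle of the upright black rubber handle knob, on its axis, 192 mm above the bench, 65 mm from the crank axis. A barrel 63 mm tall (150 to 213 mm above the bench), 36 to 38 mm across from 30 to 52 mm above its foot, narrower below. It spins freely on its own vertical axis, so it can be held fast while carried round the circle.
- rack: Plywood bench riser, a fixed low two-level shelf, 450 mm long along its y. Origin: on the bench under the centre of the lower deck; -x faces its front (the open middle of the bench). Above the deck lies an upper board, 225 to 241 mm over the bench (stock on it to 290 mm), from x = -35 to +70 mm over the full length: reach in from the front with a leaning tool. End panels at y = +-221 mm.
- deck (a point): Centre of the top face of the riser's lower deck, 30 mm above the bench; axes as the riser's. Clear deck: x -57 to +57 mm between a front and a rear lip (each 8 mm high, 6 mm thick), y -215 to +215 mm. Cleaner bottle and tub stand near y = +165 and -165 mm (either way round); the two things belong between them, within 130 mm of the middle.
- cleaner: Green cleaner bottle with yellow cap, 56 mm across, 120 mm tall, standing at one end of the deck. Leave alone. Origin: centre of its underside.
- tub: White tub, 68 mm across, 80 mm tall, standing at the other end of the deck. Leave alone. Origin: centre of its underside.
- line_spool: Blue spool of line, 72 mm across, 38 mm tall, flat on the bench. Leave alone. Origin: centre of its underside.
- small_reel: Small silver and blue reel, 62 mm long, 58 mm tall, on the bench. Leave alone. Origin: centre of its foot.
- driver: Screwdriver, 160 mm long, lying on the bench. Leave alone. Origin: under its middle.
- brush: Brush, 160 mm long, lying on the bench. Leave alone. Origin: under its middle.
- tin: Round flat tin, 54 mm across, 28 mm tall, on the bench. Leave alone. Origin: centre of its underside.
There are look-alikes about, which are no part of the job. What is shaped like the jar but pink is not meant.

How it is judged:
At the end, for the whole second after the job is handed in: Oil bottle and jar stand free and at rest on the lower deck, upright (0.08 rad), underside within 6 mm of it, centre within 45 mm (x) and 130 mm (y) of the deck's centre. Handle at rest at 12.57 +- 0.75 rad (two turns clockwise). Cleaner bottle and tub still stand (z of oil in the frame of deck between -0.005 and 0.006 m and x of oil in the frame of deck between -0.045 and 0.045 m and y of oil in the frame of deck between -0.13 and 0.13 m and angle between each of oil, jar's own z axis and vertical below 0.08 rad and linear speed of each of oil, jar below 0.02 m/s and z of jar in the frame of deck between -0.005 and 0.006 m and x of jar in the frame of deck between -0.045 and 0.045 m and y of jar in the frame of deck between -0.13 and 0.13 m and value of joint handle between 11.82 and 13.32 rad and velocity of joint handle below 0.1 rad/s and angle between each of cleaner, tub's own z axis and vertical below 0.1 rad); the robot touches nothing.
It fails at once if the handle is wound on well past two turns (joint above 13.4) (value of joint handle above 13.4 rad).
It fails at once if the handle is turned backwards (joint below -0.7) (value of joint handle below -0.7 rad).
It fails at once if the oil bottle or the jar is tipped over (leans more than 0.6 rad while the fingers do not hold it) ((angle between oil's own z axis and vertical above 0.6 rad and contact force between oil and the fingers below 0.01 N) or (angle between jar's own z axis and vertical above 0.6 rad and contact force between jar and the fingers below 0.01 N)).
It fails at once if the oil bottle or the jar is dropped (falls free at more than 0.6 m/s, about 2 cm of fall) ((linear speed of oil above 0.6 m/s and contact force between oil and the fingers below 0.01 N) or (linear speed of jar above 0.6 m/s and contact force between jar and the fingers below 0.01 N)).
It fails at once if a bystander is disturbed (moved more than 30 mm) (distance of any of cleaner, tub, line_spool, small_reel, driver, brush, tin from where it was at the start of the episode above 0.03 m).
It also fails if it takes over 72 s, if anything falls off the work surface, if the arm or the gripper's body presses on something with over 40 N, if the wrist force passes 120 N, or if a joint passes its speed limit or range.

## Working session

There is one attempt and no reset: what is moved stays moved. The work goes in short steps, Python scripts to look and compute and a shell command to move; the robot and the scene stay as the last step left them, time stands still between calls to the robot, and variables do not carry over. Pictures are saved under pics/ and viewed, at most 10 in all, crops included, and the job is handed in when it is done.

```bash
ls; mkdir -p pics
python3 - <<'E'
from plant import robot, read_camera
import cv2,numpy as np
print(robot.read_state())
for n in ["scene","top"]:
    c=read_camera(n); cv2.imwrite(f"pics/{n}0.png",cv2.resize(c["image"],(800,600),interpolation=cv2.INTER_CUBIC)); cv2.imwrite(f"{n}_raw.png",c["image"]); np.savez(n+".npz",K=c["K"],E=c["extrinsics"]); print(n,c["K"],c["extrinsics"])
E
```

```text
pics
{'t': 0.0, 'q': array([-1.23042010e+00,  1.31146535e-01,  1.48930130e+00, -1.97190154e-05,
        1.52299440e+00, -8.54237257e-02]), 'dq': array([ 3.17885474e-04, -1.24457346e-03, -8.73166766e-05, -1.82284757e-04,
       -8.50560633e-04, -3.11320494e-04]), 'joint_torque': array([-1.11659752e-03, -5.59843361e+01, -4.91759527e+01,  7.67990481e-02,
        3.53429513e-02, -1.47545193e-04]), 'tool_pos': array([ 0.24763596, -0.5458763 ,  0.2175841 ]), 'orientation': array([-3.06887159e+00, -6.63418074e-01,  3.99810197e-04]), 'force': array([ 0.11799824,  0.59917658, -0.35087598]), 'wrist_torque': array([-0.00897272, -0.02963647, -0.05653543]), 'gripper_force': 0.0, 'opening': 0.0929438911513625}
scene [[397.46376889   0.         259.05522414]
 [  0.         397.46376889 196.99331212]
 [  0.           0.           1.        ]] [[ 8.18798157e-01  5.74081497e-01 -1.10218587e-04 -4.33876166e-01]
 [ 3.37646467e-01 -4.81732012e-01 -8.08658848e-01 -8.64656432e-02]
 [-4.64289178e-01  6.62091160e-01 -5.88277873e-01  1.46342324e+00]
 [ 0.00000000e+00  0.00000000e+00  0.00000000e+00  1.00000000e+00]]
top [[437.82265132   0.         260.10320725]
 [  0.         437.82265132 192.94557732]
 [  0.           0.           1.        ]] [[-9.96925885e-03 -9.99950205e-01 -4.49464837e-04 -1.24380884e-02]
 [-9.94503763e-01  9.96180735e-03 -1.04225846e-01  5.58788751e-01]
 [ 1.04225133e-01 -5.92059961e-04 -9.94553554e-01  1.21686423e+00]
 [ 0.00000000e+00  0.00000000e+00  0.00000000e+00  1.00000000e+00]]
```

View pics/scene0.png

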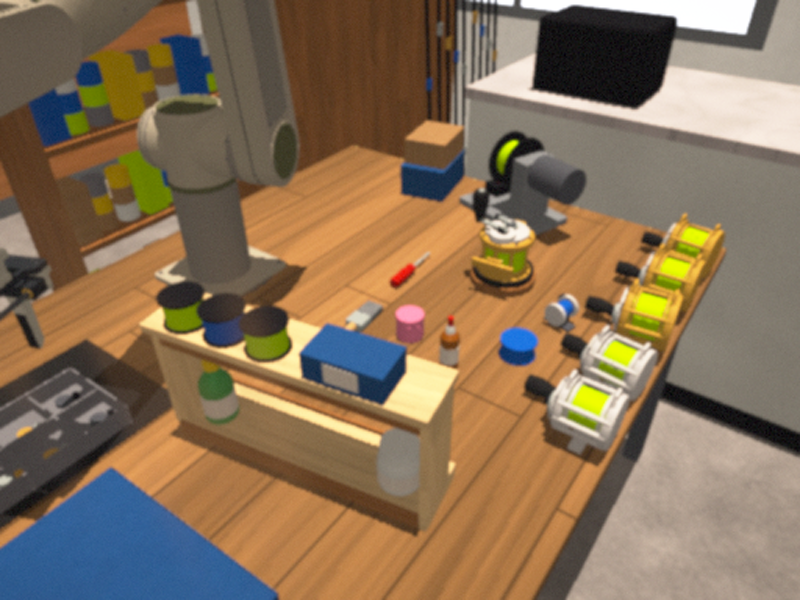

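View pics/top0.png

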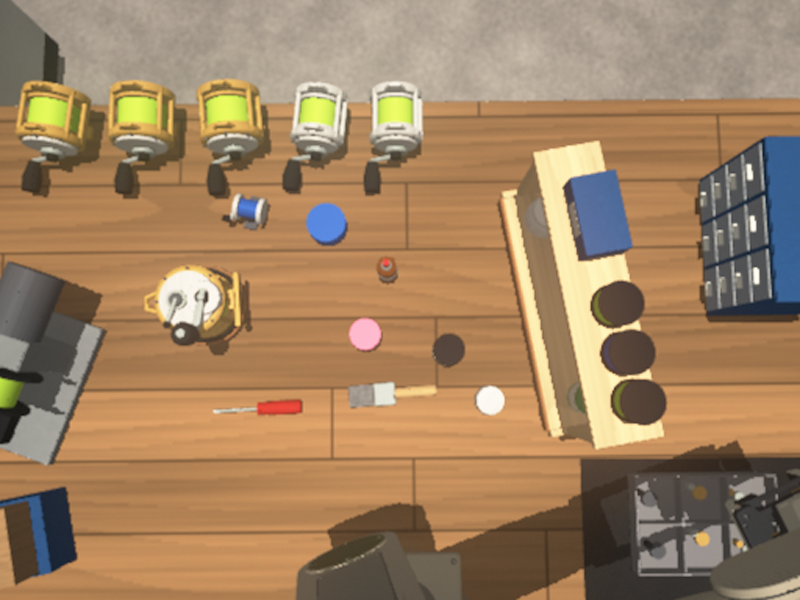

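Top view: the red-tipped amber bottle is at (387,268). Black-lidded round item at (449,349) is the jar candidate. The look-alikes are the pink one (365,334), the white tin (490,400) and the blue spool (327,224). The knob is at (183,333), and the rack front edge runs from (505,195) to (550,435). The moves have no tilt, so I'll read the tool's own help before planning the leaning reach.

View pics/crop1.png

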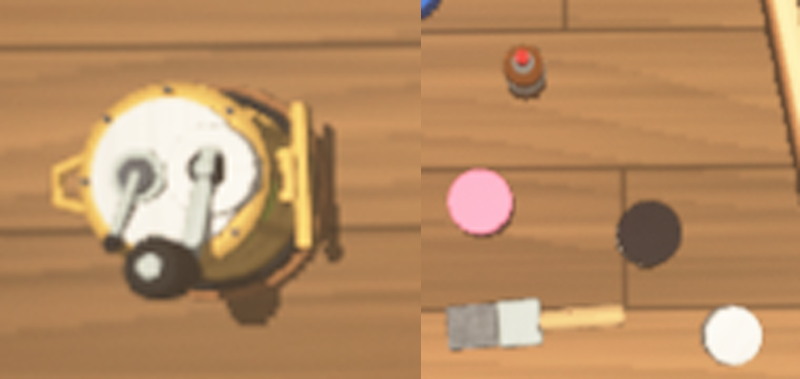

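Close crop: the right half shows the bottle's red tip at (522,57) and the black lid at (650,233), with the pink decoy at (480,202) and the white tin at (733,335). The left half shows the knob top at (148,265) and hubs at (140,178) and (207,165).

```bash
cat > h.py <<'E'
import numpy as np
def ray(name,u,v,z):
    d=np.load(name+".npz"); E=d["E"]; R=E[:3,:3]; c=-R.T@E[:3,3]
    r=R.T@np.linalg.inv(d["K"])@[u,v,1.]
    return c+r*(z-c[2])/r[2]
E
python3 - <<'E'
from h import *
np.set_printoptions(precision=4,suppress=True)
T=lambda n,u,v,z:print(n,ray("top",u,v,z))
T("oil",247,168,.12);T("jar",287.5,223.8,.055);T("knob",115.2,212.9,.213);T("hubA",113.3,192.3,.15);T("hubB",129.2,189.2,.15);T("drum",80+175/4.21,150+165/4.21,.124)
s=.64
for p in [(534,153),(600,141),(663,436),(597,448)]: T("board",p[0]*s,p[1]*s,.241)
for p in [(500,192),(549,436)]: T("lip",p[0]*s,p[1]*s,.038)
T("pink",365*s,334*s,.055);T("tin",490*s,400*s,.028);T("spool",327*s,224*s,.038);
def S(n,u,v,z):print(n,ray("scene",u*s,v*s,z))
S("knobtop",479,192,.213);S("oil tip",451,321,.12)
S("tubbase",398,492,.03);S("cleaner base",221,420,.03)
E
```

```text
oil [0.616  0.0161 0.12  ]
jar [ 0.4694 -0.0929  0.055 ]
knob [0.4945 0.3322 0.213 ]
hubA [0.5514 0.3592 0.15  ]
hubB [0.559  0.3185 0.15  ]
drum [0.5623 0.3464 0.124 ]
board [ 0.7651 -0.2173  0.241 ]
board [ 0.7832 -0.32    0.241 ]
board [ 0.3325 -0.3955  0.241 ]
board [ 0.3161 -0.2972  0.241 ]
lip [ 0.7584 -0.1922  0.038 ]
lip [ 0.3155 -0.2683  0.038 ]
pink [0.4986 0.0561 0.055 ]
tin [ 0.3793 -0.1664  0.028 ]
spool [0.7018 0.1259 0.038 ]
knobtop [0.4967 0.3224 0.213 ]
oil tip [0.6249 0.0082 0.12  ]
tubbase [ 0.7211 -0.2902  0.03  ]
cleaner base [ 0.3949 -0.3416  0.03  ]
```

```bash
python3 -m inch '[0,-40,0,0,100, 0,-80,0,0,100, 0,-120,0,0,100, 0,-160,0,0,100, 0,-200,0,0,100, 0,-240,0,0,100, 0,-280,0,0,100, 0,-320,0,0,100,0,-360,0,0,100,0,-400,0,0,100]'
```

```text
t: 0.93
tool_pos: [0.2423, -0.8604, 0.2113]
orientation: [3.047, 0.661, 0.003]
force: [18.4, -71.9, 27.9]
opening: 0.0931
gripper_force: 0.0
```

```bash
python3 -m inch '[0,0,0,0,100,0,0,0,0,100]'
python3 - <<'E'
from plant import robot
s=robot.read_state();print(s['q'],s['joint_torque'])
E
```

```text
t: 1.1
tool_pos: [0.24, -0.8585, 0.2008]
orientation: [3.062, 0.66, 0.002]
force: [0.7, -0.6, 0.5]
opening: 0.0929
gripper_force: 0.0
[-1.35622761e+00  1.20041478e+00  3.03413216e-02  1.46468260e-03
  1.90135120e+00 -2.09582096e-01] [-9.67713073e-01 -9.63731503e+01 -4.76867008e+01 -6.22948422e-02
  2.08971184e-01 -8.15320853e-02]
```

```bash
python3 -m inch '[0,-20,0,0,100,0,-40,0,0,100,0,-60,0,0,100,0,-80,0,0,100,0,-80,0,0,100]'
python3 - <<'E'
from plant import robot
s=robot.read_state();print(s['q'])
E
```

```text
t: 1.52
tool_pos: [0.2269, -0.8865, 0.1981]
orientation: [3.003, 0.648, 0.004]
force: [-0.2, -0.5, 0.5]
opening: 0.0933
gripper_force: 0.0
[-1.37788712  1.20933126  0.02237128  0.00426     1.8410063  -0.23091508]
```

Pushing past the reach limit makes the tool lean outward (0.07 rad), and the next call starts from that lean. I'll turn the closing axis perpendicular to the radial direction first, then build up the lean.

```bash
python3 -m inch '[0,20,0,7,100,0,40,0,14,100,0,40,0,21,100,0,40,0,28,100,0,40,0,35,100,0,40,0,42,100,0,40,0,49,100,0,40,0,56,100,0,40,0,63,100,0,40,0,70,100]'; python3 -m inch '[0,0,0,6,100,0,0,0,12,100,0,0,0,12,100]'
python3 - <<'E'
from plant import robot
from scipy.spatial.transform import Rotation as R
s=robot.read_state();print(s['q']);print(R.from_rotvec(s['orientation']).as_matrix().round(3))
E
```

```text
t: 2.35
tool_pos: [0.228, -0.8472, 0.1999]
orientation: [2.182, 2.177, 0.053]
force: [-0.2, -0.3, 0.3]
opening: 0.093
gripper_force: 0.0
t: 2.6
tool_pos: [0.2279, -0.8472, 0.1991]
orientation: [1.948, 2.396, 0.061]
force: [-0.6, 0.0, 0.5]
opening: 0.0931
gripper_force: 0.0
[-1.39427497  1.02609984  0.31426476  0.06625289  1.78618866 -1.58537844]
[[-0.204  0.977  0.066]
 [ 0.979  0.204 -0.003]
 [-0.016  0.064 -0.998]]
```

```bash
python3 -m inch '[5,-20,0,0,100,10,-40,0,0,100,15,-60,0,0,100,20,-80,0,0,100,25,-100,0,0,100,30,-120,0,0,100,35,-140,0,0,100,40,-160,0,0,100,40,-160,0,0,100,40,-160,0,0,100]'
python3 - <<'E'
from plant import robot
from scipy.spatial.transform import Rotation as R
s=robot.read_state();print(s['q']);print(R.from_rotvec(s['orientation']).as_matrix().round(3))
E
```

```text
t: 3.43
tool_pos: [0.2391, -0.8872, 0.1687]
orientation: [1.936, 2.366, 0.026]
force: [-0.4, -0.2, -0.4]
opening: 0.093
gripper_force: 0.0
[-1.39112075  1.24281859  0.02238479  0.06978049  1.82297061 -1.57118067]
[[-0.196  0.978  0.076]
 [ 0.979  0.199 -0.04 ]
 [-0.054  0.066 -0.996]]
```

```bash
cat > st.py <<'E'
from plant import robot
import numpy as np
from scipy.spatial.transform import Rotation as R
s=robot.read_state();M=R.from_rotvec(s['orientation']).as_matrix()
print('q',s['q'].round(3),'z',M[:,2].round(3),'y',M[:,1].round(3),'grip',(s['tool_pos']-.019*M[:,2]).round(4))
E
python3 -m inch '[20,-100,0,0,100,30,-200,0,0,100,60,-400,0,0,100,100,-600,0,0,100,100,-600,0,0,100,100,-600,0,0,100,100,-600,0,0,100,100,-600,0,0,100,100,-600,0,0,100,100,-600,0,0,100]'; python3 st.py
```

```text
t: 4.27
tool_pos: [0.2277, -0.919, 0.1094]
orientation: [1.917, 2.34, -0.012]
force: [0.3, 0.4, -0.4]
opening: 0.0926
gripper_force: 0.0
q [-1.41   1.31   0.022  0.072  1.717 -1.595] z [ 0.085 -0.079 -0.993] y [0.978 0.2   0.068] grip [ 0.2261 -0.9175  0.1283]
```

```bash
python3 -m inch '[0,30,40,0,100,0,30,80,0,100,0,30,120,0,100,0,30,160,0,100,0,30,200,0,100,0,30,240,0,100,0,30,280,0,100,0,30,320,0,100,0,30,360,0,100,0,30,400,0,100]'; python3 st.py; python3 -m inch '[0,0,40,0,100,0,0,80,0,100,0,0,120,0,100,0,0,160,0,100,0,0,200,0,100,0,0,240,0,100,0,0,280,0,100,0,0,320,0,100,0,0,360,0,100,0,0,400,0,100]'; python3 st.py
```

```text
t: 5.1
tool_pos: [0.2123, -0.8204, 0.4127]
orientation: [1.901, 2.319, -0.041]
force: [0.6, 0.4, 1.1]
opening: 0.0928
gripper_force: 0.0
q [-1.411  0.959  0.022  0.083  2.033 -1.567] z [ 0.093 -0.111 -0.989] y [0.977 0.2   0.069] grip [ 0.2105 -0.8183  0.4315]
t: 5.93
tool_pos: [0.1867, -0.7075, 0.5829]
orientation: [1.887, 2.298, -0.065]
force: [0.8, -0.5, 0.5]
opening: 0.0931
gripper_force: 0.0
q [-1.424  0.73   0.023  0.101  2.232 -1.552] z [ 0.101 -0.139 -0.985] y [0.977 0.2   0.072] grip [ 0.1848 -0.7048  0.6016]
```

```bash
python3 -m inch '[0,0,40,0,100,0,0,80,0,100,0,0,120,0,100,0,0,160,0,100,0,0,200,0,100,0,0,240,0,100,0,0,280,0,100,0,0,320,0,100,0,0,360,0,100,0,0,400,0,100]'; python3 st.py; python3 -m inch '[0,0,40,0,100,0,0,80,0,100,0,0,120,0,100,0,0,160,0,100,0,0,200,0,100,0,0,240,0,100,0,0,280,0,100,0,0,320,0,100,0,0,360,0,100,0,0,400,0,100]'; python3 st.py
```

```text
t: 6.77
tool_pos: [0.1623, -0.5987, 0.6931]
orientation: [1.872, 2.278, -0.089]
force: [0.1, -0.2, 0.8]
opening: 0.0933
gripper_force: 0.0
q [-1.442  0.552  0.023  0.126  2.38  -1.538] z [ 0.109 -0.167 -0.98 ] y [0.977 0.2   0.075] grip [ 0.1602 -0.5955  0.7117]
t: 7.6
tool_pos: [0.1411, -0.5033, 0.7635]
orientation: [1.858, 2.26, -0.11]
force: [-0.3, -1.2, 0.2]
opening: 0.093
gripper_force: 0.0
q [-1.466  0.414  0.023  0.16   2.492 -1.522] z [ 0.117 -0.192 -0.974] y [0.977 0.201 0.078] grip [ 0.1388 -0.4997  0.782 ]
```

```bash
python3 -m inch '[0,0,-10,7,100,0,0,-20,14,100,0,0,-20,21,100,0,0,-20,28,100,0,0,-20,35,100,0,0,-20,38,100]'; python3 st.py; python3 -m inch '[0,-20,20,0,100,0,-40,60,0,100,0,-60,120,0,100,0,-60,160,0,100,0,-60,200,0,100,0,-60,240,0,100,0,-60,280,0,100,0,-60,320,0,100,0,-60,360,0,100,0,-60,400,0,100]'; python3 st.py
```

```text
t: 8.1
tool_pos: [0.1408, -0.5036, 0.7422]
orientation: [1.009, 2.735, 0.003]
force: [0.7, -6.7, 14.8]
opening: 0.0931
gripper_force: 0.0
q [-1.55   0.461  0.022  0.381  2.542 -2.087] z [ 0.211 -0.076 -0.974] y [0.641 0.764 0.079] grip [ 0.1367 -0.5022  0.7607]
t: 8.93
tool_pos: [0.1304, -0.4564, 0.7762]
orientation: [1.014, 2.714, -0.027]
force: [0.2, -0.5, 0.7]
opening: 0.093
gripper_force: 0.0
q [-1.58   0.388  0.023  0.432  2.585 -2.051] z [ 0.22  -0.102 -0.97 ] y [0.648 0.759 0.067] grip [ 0.1262 -0.4545  0.7946]
```

```bash
python3 -m inch '[0,-80,60,0,100]' >/dev/null; python3 st.py; python3 -m inch '[0,-80,60,0,100]'>/dev/null; python3 st.py;  python3 -m inch '[0,-300,0,0,100,0,-300,0,0,100]'>/dev/null; python3 st.py; python3 -m inch '[0,-300,0,0,100,0,-300,0,0,100]'; python3 st.py
```

```text
q [-1.589  0.397  0.022  0.429  2.557 -2.067] z [ 0.227 -0.124 -0.966] y [0.649 0.759 0.056] grip [ 0.1249 -0.4692  0.7928]
q [-1.599  0.413  0.023  0.425  2.522 -2.082] z [ 0.235 -0.142 -0.961] y [0.652 0.757 0.048] grip [ 0.1234 -0.4899  0.7872]
q [-1.602  0.485  0.023  0.389  2.44  -2.13 ] z [ 0.24  -0.158 -0.958] y [0.654 0.755 0.04 ] grip [ 0.1218 -0.5531  0.7548]
t: 9.43
tool_pos: [0.125, -0.6155, 0.701]
orientation: [1.005, 2.661, -0.108]
force: [-0.1, 0.5, -0.2]
opening: 0.0928
gripper_force: 0.0
q [-1.605  0.555  0.024  0.364  2.359 -2.168] z [ 0.245 -0.172 -0.954] y [0.657 0.753 0.033] grip [ 0.1203 -0.6122  0.7191]
```

Single-row calls build lean quickly, at about 0.02 rad each.

```bash
python3 -m inch '[0,-80,60,0,100]' >/dev/null; python3 -m inch '[0,-80,60,0,100]'>/dev/null; python3 -m inch '[0,-80,60,0,100]'>/dev/null;python3 st.py;  python3 -m inch '[0,-80,60,0,100]'>/dev/null; python3 -m inch '[0,-80,60,0,100]'; python3 st.py
```

```text
q [-1.621  0.575  0.024  0.368  2.267 -2.186] z [ 0.264 -0.243 -0.933] y [ 0.667  0.745 -0.005] grip [ 0.1176 -0.6525  0.7155]
t: 9.85
tool_pos: [0.1215, -0.6845, 0.6986]
orientation: [0.991, 2.574, -0.253]
force: [0.2, -0.1, 0.3]
opening: 0.0926
gripper_force: 0.0
q [-1.629  0.586  0.024  0.37   2.204 -2.195] z [ 0.275 -0.294 -0.915] y [ 0.675  0.737 -0.034] grip [ 0.1162 -0.6789  0.716 ]
```

Lean is now 24° with only a 2° roll, so I turn it towards the rack's azimuth and travel to above the knob.

```bash
python3 -m inch '[20,25,0,-7,100,45,50,-10,-14,100,70,80,-20,-21,100,95,105,-30,-28,100,120,130,-45,-35,100,146,160,-55,-35,100,172,190,-65,-35,100,198,218,-75,-35,100,224,247,-85,-35,100,250,276,-95,-35,100]'; python3 st.py; python3 -m inch '[26,29,-10,0,100,52,58,-20,0,100,78,87,-30,0,100,104,115,-40,0,100,130,144,-50,0,100,156,173,-60,0,100,182,202,-70,0,100,190,240,-80,0,100,190,280,-90,0,100,190,320,-100,0,100]'; python3 st.py
```

```text
t: 10.68
tool_pos: [0.3514, -0.4291, 0.6114]
orientation: [1.753, 2.2, -0.405]
force: [1.0, -0.7, -0.4]
opening: 0.0931
gripper_force: 0.0
q [-0.82  -0.152  1.097 -0.241  1.843 -1.152] z [ 0.057 -0.398 -0.916] y [ 0.976  0.216 -0.034] grip [ 0.3503 -0.4215  0.6288]
t: 11.52
tool_pos: [0.5406, -0.1094, 0.5104]
orientation: [1.754, 2.201, -0.407]
force: [0.7, -0.5, -0.3]
opening: 0.093
gripper_force: 0.0
q [-0.02  -0.031  1.183 -0.431  1.892 -0.404] z [ 0.055 -0.398 -0.916] y [ 0.976  0.216 -0.036] grip [ 0.5395 -0.1018  0.5278]
```

```bash
python3 -m inch '[-4,36,-15,0,100,-8,72,-30,0,100,-12,108,-45,0,100,-16,144,-65,0,100,-20,180,-85,0,100,-24,216,-105,0,100,-28,252,-125,0,100,-32,288,-145,0,100,-36,324,-165,0,100,-40,360,-180,0,100]'>/dev/null; python3 -m inch '[-3,36,-20,0,100,-5,74,-40,0,100,-5,74,-40,0,100]'; python3 st.py
python3 - <<'E'
from plant import robot, read_camera
import cv2,numpy as np
s=robot.read_state();c=read_camera("wrist");print(c["mount"],c["K"])
np.savez("w1.npz",K=c["K"],M=c["mount"],p=s["tool_pos"],o=s["orientation"])
t=read_camera("top")["image"]
a=cv2.resize(t[140:240,75:185],(440,400),interpolation=cv2.INTER_CUBIC)
cv2.imwrite("pics/w1.png",np.hstack([cv2.resize(c["image"],(360,400))[:, :],a]) if 0 else c["image"])
E
```

```text
t: 12.6
tool_pos: [0.4924, 0.327, 0.2845]
orientation: [1.747, 2.207, -0.417]
force: [0.3, 0.5, -2.3]
opening: 0.0927
gripper_force: 0.0
q [ 0.714  0.319  1.211 -0.355  1.836  0.428] z [ 0.05  -0.401 -0.915] y [ 0.974  0.221 -0.043] grip [0.4914 0.3347 0.3019]
[[-2.94300247e-04 -9.56297219e-01 -2.92396208e-01  8.19528966e-02]
 [ 9.99999742e-01 -8.99381732e-05 -7.12364049e-04 -5.31419064e-04]
 [ 6.54934178e-04 -2.92396342e-01  9.56296999e-01 -1.66846755e-01]
 [ 0.00000000e+00  0.00000000e+00  0.00000000e+00  1.00000000e+00]] [[275.89283644   0.         255.07533972]
 [  0.         275.89283644 196.87437475]
 [  0.           0.           1.        ]]
```

View pics/w1.png

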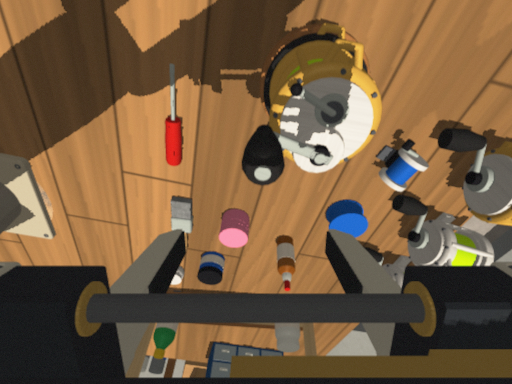

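Wrist view: knob top disc at (262,173), crank hub nut at (321,154). The jar is the dark blue one with a black lid at (211,262) and the bottle is at (286,262), so my choice holds.

```bash
cat >> h.py <<'E'
from scipy.spatial.transform import Rotation as Ro
def wray(f,u,v,z):
    d=np.load(f); M=d["M"]; W=Ro.from_rotvec(d["o"]).as_matrix()
    c=d["p"]+W@M[:3,3]; r=W@M[:3,:3]@np.linalg.inv(d["K"])@[u,v,1.]
    return (c+r*(z-c[2])/r[2]).round(4)
E
python3 - <<'E'
from h import *
print("knob",wray("w1.npz",262,173,.213),"hub",wray("w1.npz",321,154,.148),"jar lid",wray("w1.npz",211,256,.055),"oil tip",wray("w1.npz",287,288,.12),"oil base",wray("w1.npz",285,240,.0))
E
```

```text
knob [0.4934 0.3318 0.213 ] hub [0.5581 0.326  0.148 ] jar lid [ 0.464  -0.0115  0.055 ] oil tip [0.6154 0.0197 0.12  ] oil base [0.6171 0.0169 0.    ]
```

```bash
python3 -m inch '[2,-3,-35,0,100,2,-3,-70,0,100,2,-3,-108,0,100,2,-3,-108,0,100,2,-3,-108,0,0,2,-3,-108,0,0,2,-3,-108,0,0,2,-3,-108,0,0,2,-3,-108,0,0,2,-3,-108,0,0]' 20; python3 st.py
```

```text
t: 13.53
tool_pos: [0.4982, 0.3202, 0.1853]
orientation: [1.753, 2.2, -0.402]
force: [-0.3, 0.4, -0.5]
opening: 0.0576
gripper_force: 0.0
q [ 0.702  0.35   1.352 -0.349  1.661  0.484] z [ 0.058 -0.397 -0.916] y [ 0.976  0.216 -0.032] grip [0.4971 0.3277 0.2027]
```

```bash
python3 -m inch '[-4,4,-8,0,0,-4,4,-8,0,0,-4,4,-8,0,0,-4,4,-8,0,0,-4,4,-8,0,0,-4,4,-8,0,0]'; python3 st.py
```

```text
t: 14.03
tool_pos: [0.4935, 0.3235, 0.1749]
orientation: [1.753, 2.201, -0.407]
force: [3.3, 1.1, -9.0]
opening: 0.0365
gripper_force: 20.0
q [ 0.71   0.358  1.363 -0.346  1.65   0.497] z [ 0.055 -0.398 -0.916] y [ 0.976  0.216 -0.035] grip [0.4924 0.3311 0.1923]
```

```bash
python3 -c "
import numpy as np
for k in range(1,11):
  a=np.radians(172-18*k);b=np.radians(172);print(k,round(65*(np.cos(a)-np.cos(b))),round(65*(np.sin(a)-np.sin(b))))"
```

```text
1 6 19
2 18 36
3 34 48
4 53 55
5 73 55
6 93 49
7 110 38
8 122 21
9 128 2
10 129 -18
```

```bash
python3 -m inch '[6,19,0,0,0,18,36,0,0,0,34,48,0,0,0,53,55,0,0,0,73,55,0,0,0]'; python3 st.py
```

```text
t: 14.45
tool_pos: [0.5657, 0.3824, 0.1752]
orientation: [1.751, 2.206, -0.403]
force: [-1.0, 6.6, -8.6]
opening: 0.0369
gripper_force: 20.1
q [ 0.706  0.609  1.03  -0.348  1.721  0.462] z [ 0.056 -0.395 -0.917] y [ 0.975  0.22  -0.035] grip [0.5646 0.3899 0.1926]
```

```bash
python3 -m inch '[20,-6,0,0,0,37,-17,0,0,0,49,-34,0,0,0,55,-53,0,0,0,56,-73,0,0,0,50,-92,0,0,0,38,-109,0,0,0,22,-121,0,0,0,3,-128,0,0,0,-17,-128,0,0,0]'; python3 st.py
```

```text
t: 15.28
tool_pos: [0.5483, 0.2526, 0.175]
orientation: [1.754, 2.205, -0.401]
force: [4.2, 19.1, -11.5]
opening: 0.0368
gripper_force: 20.1
q [ 0.573  0.339  1.384 -0.369  1.596  0.37 ] z [ 0.056 -0.393 -0.918] y [ 0.975  0.218 -0.034] grip [0.5472 0.26   0.1924]
```

```bash
python3 -m inch '[-20,9,0,0,0,-37,20,0,0,0,-49,37,0,0,0,-55,56,0,0,0,-56,76,0,0,0,-50,95,0,0,0,-38,112,0,0,0,-22,124,0,0,0,-3,131,0,0,0,17,131,0,0,0]'; python3 st.py; python3 -m inch '[20,-6,0,0,0,37,-17,0,0,0,49,-34,0,0,0,55,-53,0,0,0,56,-73,0,0,0,50,-92,0,0,0,38,-109,0,0,0,22,-121,0,0,0,3,-128,0,0,0,-17,-128,0,0,0]'; python3 st.py
```

```text
t: 16.12
tool_pos: [0.5663, 0.3819, 0.1753]
orientation: [1.752, 2.2, -0.41]
force: [-2.7, -7.5, -6.2]
opening: 0.037
gripper_force: 20.0
q [ 0.706  0.616  1.023 -0.351  1.727  0.464] z [ 0.055 -0.4   -0.915] y [ 0.976  0.217 -0.037] grip [0.5653 0.3895 0.1927]
t: 16.95
tool_pos: [0.5488, 0.2527, 0.1755]
orientation: [1.755, 2.2, -0.406]
force: [1.3, 8.0, -7.3]
opening: 0.0366
gripper_force: 20.0
q [ 0.574  0.343  1.379 -0.372  1.6    0.373] z [ 0.055 -0.397 -0.916] y [ 0.976  0.215 -0.034] grip [0.5478 0.2602 0.1929]
```

```bash
python3 -m inch '[-20,6,0,0,0,-37,17,0,0,0,-49,34,0,0,0,-55,53,0,0,0,-56,73,0,0,0,-56,73,0,0,0,-56,73,0,0,0,-56,73,0,0,90,-56,73,0,0,90,-56,73,0,0,90]'; python3 st.py
```

```text
t: 17.78
tool_pos: [0.4936, 0.3267, 0.1764]
orientation: [1.753, 2.2, -0.405]
force: [0.9, 0.3, 0.3]
opening: 0.0524
gripper_force: 0.0
q [ 0.714  0.362  1.355 -0.346  1.654  0.5  ] z [ 0.056 -0.398 -0.916] y [ 0.976  0.216 -0.034] grip [0.4926 0.3342 0.1938]
```

Two turns done. Now release fully, rise, and go over to the bottle at about (0.616, 0.0175).

```bash
python3 -m inch '[0,0,0,0,100,0,0,0,0,100,0,0,10,0,100,0,0,40,0,100,0,0,80,0,100,10,-25,110,0,100,25,-60,110,0,100,40,-97,110,0,100,55,-134,110,0,100,70,-171,110,0,100]'>/dev/null;  python3 -m inch '[14,-36,0,0,100,28,-72,-20,0,100,42,-108,-50,0,100,54,-145,-80,0,100,54,-145,-90,0,100,54,-145,-100,0,100,54,-145,-100,0,100]'; python3 st.py
```

```text
t: 19.2
tool_pos: [0.6159, 0.0098, 0.1832]
orientation: [1.756, 2.201, -0.411]
force: [-0.6, -0.1, -0.6]
opening: 0.0927
gripper_force: 0.0
q [ 0.179  0.216  1.516 -0.416  1.444  0.016] z [ 0.051 -0.398 -0.916] y [ 0.976  0.214 -0.039] grip [0.6149 0.0174 0.2006]
```

```bash
python3 -m inch '[1,0,-35,0,100,1,0,-70,0,100,1,0,-105,0,100,1,0,-130,0,100,1,0,-139,0,100,1,0,-139,0,100]'; python3 st.py
python3 - <<'E'
from plant import read_camera
import cv2,numpy as np
a=read_camera("wrist")["image"]; b=read_camera("scene")["image"][150:342,200:456]
cv2.imwrite("pics/w2.png",np.hstack([cv2.resize(a,(400,300)),cv2.resize(b,(400,300),interpolation=cv2.INTER_CUBIC)]))
E
```

```text
t: 19.7
tool_pos: [0.6174, 0.0118, 0.0455]
orientation: [1.751, 2.203, -0.409]
force: [-1.3, 0.0, 0.2]
opening: 0.0926
gripper_force: 0.0
q [ 0.182  0.362  1.608 -0.441  1.225  0.118] z [ 0.054 -0.398 -0.916] y [ 0.975  0.218 -0.037] grip [0.6163 0.0194 0.0629]
```

View pics/w2.png

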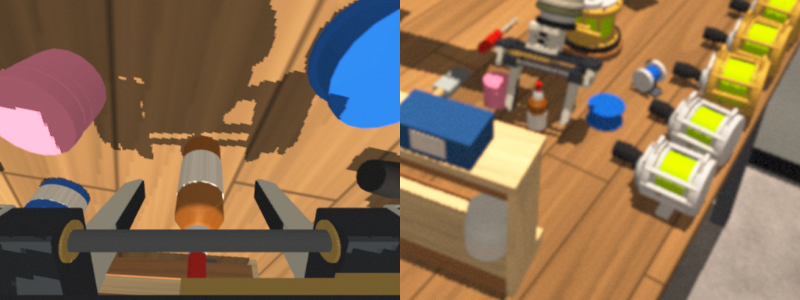

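The bottle (amber body at (198,185) in the left half) stands upright, centred between the open fingers. Closing.

```bash
python3 -m inch '[0,0,-2,0,30,0,0,-2,0,30,0,0,-2,0,30,0,0,-2,0,30,0,0,-2,0,30,0,0,-2,0,20,0,0,-2,0,20,0,0,-2,0,20,0,0,-2,0,20,0,0,-2,0,20]' 12; python3 st.py
```

```text
t: 20.63
tool_pos: [0.6186, 0.0107, 0.0449]
orientation: [1.753, 2.2, -0.406]
force: [0.1, -0.3, 0.6]
opening: 0.0357
gripper_force: 11.9
q [ 0.18   0.363  1.609 -0.442  1.221  0.119] z [ 0.056 -0.398 -0.916] y [ 0.976  0.216 -0.034] grip [0.6176 0.0182 0.0622]
```

```bash
python3 -m inch '[0,0,10,0,20,0,0,30,0,20,0,0,55,0,20,-8,-30,60,0,20,-16,-62,60,0,20,-24,-95,60,0,20,-32,-130,60,0,20,-40,-160,56,0,20,-44,-173,52,0,20,-44,-173,50,0,20]'; python3 st.py
python3 - <<'E'
from plant import read_camera
import cv2,numpy as np
a=read_camera("wrist")["image"]; b=read_camera("scene")["image"][180:340,90:303]
cv2.imwrite("pics/w3.png",np.hstack([cv2.resize(a,(400,300)),cv2.resize(b,(400,300),interpolation=cv2.INTER_CUBIC)]))
E
```

```text
t: 21.47
tool_pos: [0.5733, -0.1649, 0.0949]
orientation: [1.757, 2.197, -0.407]
force: [-0.2, -0.6, -0.9]
opening: 0.0357
gripper_force: 11.9
q [-0.119  0.135  1.777 -0.439  1.157 -0.177] z [ 0.054 -0.399 -0.916] y [ 0.976  0.213 -0.035] grip [ 0.5723 -0.1574  0.1123]
```

View pics/w3.png

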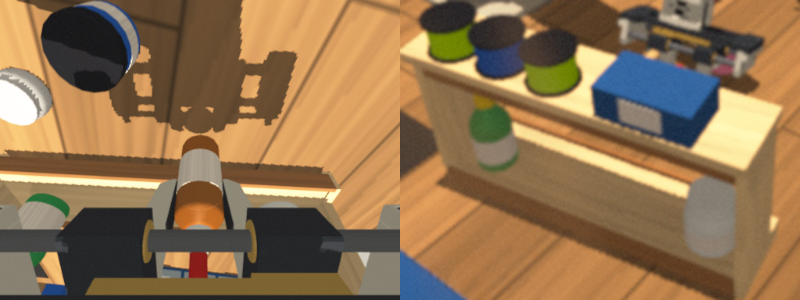

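```bash
python3 -m inch '[4,-20,0,0,20,9,-45,0,0,20,13,-68,0,0,20,17,-86,-3,0,20,18,-92,-6,0,20,19,-96,-10,0,20,19,-96,-10,0,20]'; python3 st.py; python3 -m inch '[0,0,-3,0,20,0,0,-5,0,20,0,0,-7,0,20,0,0,-7,0,20]'; python3 st.py
```

```text
t: 22.15
tool_pos: [0.5934, -0.2573, 0.0835]
orientation: [1.753, 2.202, -0.406]
force: [0.0, -0.0, -0.5]
opening: 0.0361
gripper_force: 11.9
q [-0.273  0.224  1.698 -0.428  1.086 -0.322] z [ 0.055 -0.397 -0.916] y [ 0.976  0.217 -0.035] grip [ 0.5924 -0.2497  0.1009]
t: 22.48
tool_pos: [0.5934, -0.2574, 0.0772]
orientation: [1.752, 2.202, -0.406]
force: [-0.6, -0.1, -0.4]
opening: 0.0358
gripper_force: 11.9
q [-0.273  0.232  1.703 -0.432  1.074 -0.317] z [ 0.056 -0.398 -0.916] y [ 0.976  0.217 -0.035] grip [ 0.5923 -0.2499  0.0946]
```

```bash
python3 -m inch '[1,-4,0,0,20,1,-4,-1,0,20,1,-4,-2,0,20]'; python3 -m inch '[0,0,-1,0,20,0,0,-1,0,20]';python3 -m inch '[0,0,-1,0,20,0,0,-1,0,20]'; python3 st.py
```

```text
t: 22.73
tool_pos: [0.5949, -0.2626, 0.0762]
orientation: [1.753, 2.199, -0.405]
force: [0.1, 0.2, 0.4]
opening: 0.0356
gripper_force: 11.9
t: 22.9
tool_pos: [0.5947, -0.2624, 0.0749]
orientation: [1.753, 2.2, -0.405]
force: [0.6, 0.9, -0.6]
opening: 0.0356
gripper_force: 11.9
t: 23.07
tool_pos: [0.5951, -0.2626, 0.0747]
orientation: [1.752, 2.199, -0.405]
force: [-1.2, 1.1, 3.2]
opening: 0.0355
gripper_force: 12.0
q [-0.281  0.24   1.698 -0.433  1.066 -0.32 ] z [ 0.057 -0.399 -0.915] y [ 0.976  0.216 -0.033] grip [ 0.594  -0.255   0.0921]
```

```bash
python3 -m inch '[0,0,0,0,45,0,0,0,0,60,0,0,0,0,60,0,0,0,0,60,-1,8,0,0,60,-4,25,0,0,60,-9,55,0,0,60,-16,95,0,0,60,-20,120,30,0,80,-25,140,70,0,100]'; python3 st.py
```

```text
t: 23.9
tool_pos: [0.5663, -0.1207, 0.1371]
orientation: [1.754, 2.208, -0.412]
force: [-0.3, 0.3, 1.3]
opening: 0.0652
gripper_force: 0.0
q [-0.04   0.075  1.758 -0.426  1.265 -0.148] z [ 0.049 -0.397 -0.917] y [ 0.975  0.218 -0.042] grip [ 0.5653 -0.1131  0.1545]
```

Run:
```python
from plant import read_camera,robot
import cv2,numpy as np
s=robot.read_state();c=read_camera("wrist");a=c["image"]
np.savez("w4.npz",K=c["K"],M=c["mount"],p=s["tool_pos"],o=s["orientation"])
b=read_camera("top")["image"][80:290,195:435]
cv2.imwrite("pics/w4.png",np.hstack([cv2.resize(a,(400,300)),cv2.resize(b,(400,350)[:2],interpolation=cv2.INTER_CUBIC)[:300]]))
```

```text
(no output)
```

View pics/w4.png

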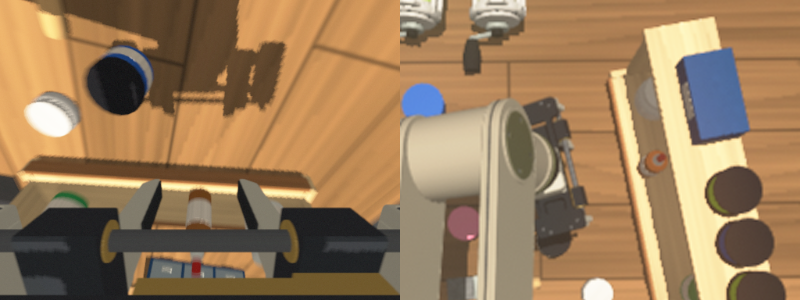

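The bottle stands upright on the deck at (199,212) in the left half and (653,163) in the right. The jar lid centre is at (116,83) in the left half.

Run:
```python
from h import *
print(wray("w4.npz",116*1.28,83*1.28,.055), wray("w4.npz",199*1.28,235*1.28,.108))
```

```text
[ 0.4699 -0.0835  0.055 ] [ 0.5921 -0.2473  0.108 ]
```

```bash
python3 -m inch '[-35,8,0,0,100,-70,16,-10,0,100,-96,24,-25,0,100,-96,24,-25,0,100,-96,24,-55,0,100,-96,24,-85,0,100,-96,24,-105,0,100,-96,24,-115,0,100,-96,24,-115,0,100]'; python3 st.py
python3 - <<'E'
from plant import read_camera,robot
import cv2,numpy as np
s=robot.read_state();c=read_camera("wrist");a=c["image"]
np.savez("w5.npz",K=c["K"],M=c["mount"],p=s["tool_pos"],o=s["orientation"])
cv2.imwrite("pics/w5.png",a)
E
```

```text
t: 24.75
tool_pos: [0.472, -0.0996, 0.0234]
orientation: [1.754, 2.203, -0.41]
force: [-1.1, 0.4, -0.3]
opening: 0.093
gripper_force: 0.0
q [-1.000e-03 -1.300e-02  2.081e+00 -4.720e-01  1.067e+00  2.000e-03] z [ 0.052 -0.398 -0.916] y [ 0.976  0.216 -0.039] grip [ 0.471  -0.0921  0.0408]
```

View pics/w5.png

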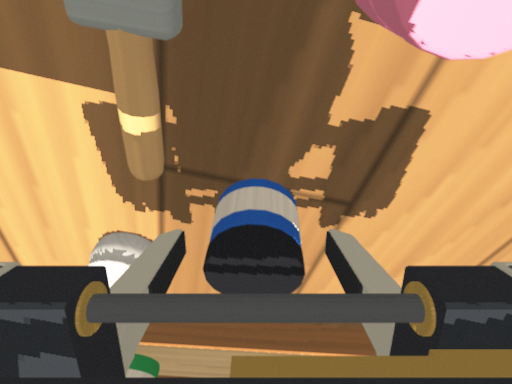

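Jar (blue, black lid) centred between the fingers at (254,240). The brush end at (145,170) and the white tin are clear of the fingers.

Run:
```python
from h import *
print(wray("w5.npz",254,260,.055),wray("w5.npz",254,182,.0))
```

```text
[ 0.4671 -0.0778  0.055 ] [ 0.4629 -0.0692  0.    ]
```

```bash
python3 -m inch '[0,2,-5,0,60,0,2,-9,0,50,0,2,-9,0,50,0,2,-9,0,50,0,2,-9,0,50,0,2,-9,0,50,0,2,-9,0,50]' 15; python3 st.py
```

```text
t: 25.38
tool_pos: [0.4743, -0.0979, 0.0174]
orientation: [1.753, 2.199, -0.405]
force: [-1.9, 0.5, 3.5]
opening: 0.0567
gripper_force: 14.9
q [ 3.000e-03  1.000e-03  2.081e+00 -4.770e-01  1.052e+00  1.600e-02] z [ 0.057 -0.398 -0.916] y [ 0.976  0.216 -0.034] grip [ 0.4732 -0.0903  0.0348]
```

```bash
python3 -m inch '[0,0,10,0,50,0,0,30,0,50,-2,-5,52,0,50,-6,-35,52,0,50,-10,-65,52,0,50,-13,-84,52,0,50,-9,-110,52,0,50,-4,-138,50,0,50,0,-160,48,0,50,0,-160,48,0,50]'; python3 st.py
```

```text
t: 26.22
tool_pos: [0.4743, -0.2612, 0.066]
orientation: [1.755, 2.197, -0.406]
force: [0.2, -0.1, -1.8]
opening: 0.0566
gripper_force: 14.8
q [-0.349 -0.056  2.033 -0.435  1.005 -0.366] z [ 0.056 -0.399 -0.915] y [ 0.976  0.214 -0.033] grip [ 0.4732 -0.2536  0.0834]
```

```bash
python3 -m inch '[3,-12,0,0,50,5,-23,-3,0,50,5,-24,-8,0,50,5,-24,-13,0,50,5,-24,-15,0,50,5,-24,-15,0,50]'; python3 st.py; python3 -m inch '[0,0,-2,0,50,0,0,-2,0,50]'; python3 -m inch '[0,0,-1,0,50,0,0,-1,0,50]'; python3 st.py
```

```text
t: 26.72
tool_pos: [0.4781, -0.2808, 0.0484]
orientation: [1.753, 2.203, -0.406]
force: [-0.3, 0.3, -1.4]
opening: 0.0568
gripper_force: 14.8
q [-3.870e-01 -1.000e-03  2.015e+00 -4.380e-01  9.600e-01 -3.890e-01] z [ 0.055 -0.397 -0.916] y [ 0.976  0.217 -0.036] grip [ 0.4771 -0.2733  0.0658]
t: 26.88
tool_pos: [0.479, -0.2813, 0.0476]
orientation: [1.752, 2.201, -0.406]
force: [0.6, -0.7, -1.0]
opening: 0.0568
gripper_force: 14.8
t: 27.05
tool_pos: [0.4794, -0.2817, 0.0474]
orientation: [1.752, 2.2, -0.405]
force: [-1.5, 0.6, 1.5]
opening: 0.0569
gripper_force: 14.8
q [-3.870e-01  2.000e-03  2.014e+00 -4.400e-01  9.540e-01 -3.860e-01] z [ 0.057 -0.398 -0.915] y [ 0.976  0.217 -0.033] grip [ 0.4784 -0.2741  0.0648]
```

```bash
python3 -m inch '[0,0,-1,0,50,0,0,-1,0,66,0,0,-1,0,73,0,0,-1,0,73,0,0,-1,0,73,-1,6,0,0,73,-4,22,2,0,73,-9,50,6,0,73,-16,90,15,0,73,-20,125,50,0,80]'; python3 st.py; python3 -m inch '[-3,30,35,0,100,-5,60,70,0,100,-5,90,100,0,100,-5,100,140,0,100,-5,100,140,0,100]'
python3 - <<'E'
from plant import read_camera
import cv2,numpy as np
a=read_camera("wrist")["image"]; b=read_camera("scene")["image"][180:340,90:303];t=read_camera("top")["image"]
x=np.hstack([cv2.resize(a,(400,300)),cv2.resize(b,(400,300),interpolation=cv2.INTER_CUBIC)])
y=np.hstack([cv2.resize(t[80:290,300:440],(200,300)),cv2.resize(t,(600,450))[75:375]])
cv2.imwrite("pics/w6.png",np.vstack([x,y]))
E
```

```text
t: 27.88
tool_pos: [0.455, -0.1599, 0.0869]
orientation: [1.757, 2.205, -0.412]
force: [1.0, 0.2, -1.1]
opening: 0.0709
gripper_force: 0.0
q [-0.141 -0.175  2.098 -0.437  1.145 -0.198] z [ 0.048 -0.396 -0.917] y [ 0.976  0.215 -0.041] grip [ 0.4541 -0.1524  0.1044]
t: 28.3
tool_pos: [0.4573, -0.0597, 0.2383]
orientation: [1.748, 2.197, -0.395]
force: [0.2, -0.8, 1.3]
opening: 0.0926
gripper_force: 0.0
```

View pics/w6.png

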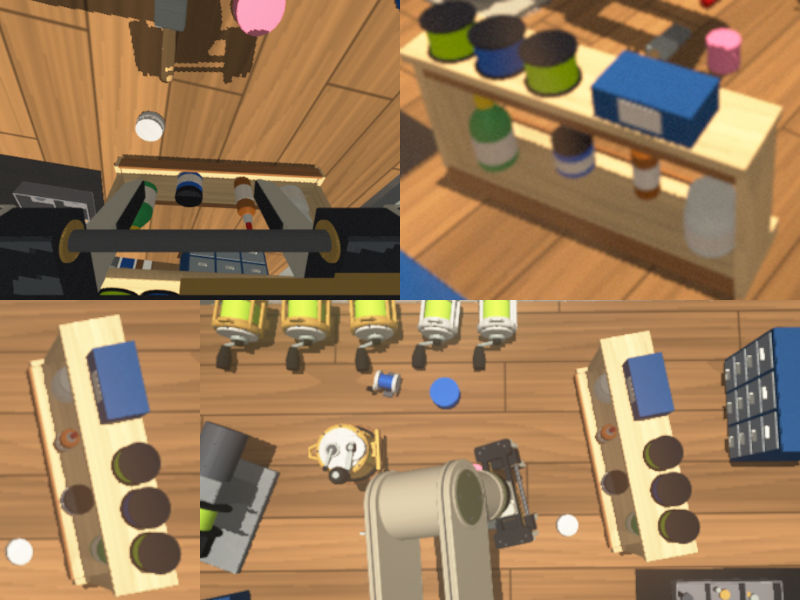

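Both stand upright between cleaner and tub: the jar is at (573,155) and the bottle at (646,172) in the upper right panel. The knob is back at its starting place, at (338,475) in the lower panel. Handing in.

```bash
python3 -m inch '[0,0,0,0,100,0,0,0,0,100]'; python3 -c "
from plant import job
print(job.close_job())"
```

```text
t: 28.62
tool_pos: [0.4533, -0.0631, 0.2288]
orientation: [1.755, 2.202, -0.41]
force: [-0.8, 0.1, -0.9]
opening: 0.0926
gripper_force: 0.0
the job is handed in; nothing more can be done
None
```

I wound the reel handle two full turns clockwise, stood the oil bottle and grease jar upright on the lower deck between the cleaner and the tub, and handed the job in at 28.6 s; the last picture showed all this in place, but the hand-in gave no verdict.

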